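# Set and hold the crane's outrigger leg

## Robot

A 6-joint arm with a two-finger parallel gripper is mounted at the origin on the work surface. World frame = base frame: x ahead of the robot, y to its left, z up, the work surface at z = 0. Lengths are in mm, angles in rad, forces in N, time in s.
With the tool pointing down it reaches from about 375 to 925 mm from the base axis. Payload 5.7 kg.
Tool frame: the origin (TCP) lies midway between the tips of the shut fingers; the grasp point (between the pads) lies arm.tcp_to_grasp behind it (arm.tcp_to_grasp is the distance from the TCP to the grasp point, in mm); z points along the fingers, y is the direction in which the jaws open and shut (so a half turn about z gives the same grasp; the last joint's range is limited). The gripper opens to 85 mm and grips with 20 to 120 N. Pads are 22 mm wide; open, the fingers measure 114 mm over their backs; the gripper's body (76 mm by 85 mm) begins 54 mm behind the grasp point. The pads swing forward as they close: fully open they stand 13 mm farther back than shut.
Start: joints at [1.127, 0.359, 1.51, -0, 1.272, -0.115], TCP at [193.736, 567.829, 231.267] pointing down, gripper open.
Joint ranges: [-2.97, 2.97], [-1.01, 2.36], [0.21, 2.38], [-0.96, 4.11], [0.2, 2.71], [-2.98, 2.98]. Speed limits (rad/s): [2.39, 2.39, 3.14, 3.14, 3.14, 3.14].

## Interface

Orientations are given as a unit quaternion [x, y, z, w].
In Python, from rig import telemetry, optics, arm gives the robot as it stands.
- The arm moves only by the shell command python3 -m creep 'ROWS' [OPENING] [FORCE]. ROWS is JSON, a list of rows, each a list of 2 entries, a list of its own where there are three numbers: the shift along the tool's x, y, z in mm, then the turn, a rotation vector about the tool's x, y, z in degrees. A call has 1 to 5 rows; each row is the pose to reach, as a shift and turn from the pose commanded when the call began, along the tool's axes at that moment; what a row does not reach only later rows make up. A row lasts 1/10 s, in which the tool goes at most 50 mm and 8.59 degrees, less where a joint would pass 70% of its speed; a pose out of reach is approached as far as the arm can. A call with a gripper value outside its range is refused whole. OPENING is the closure, from -1 (fully open) to 1 (shut), set as the call begins (- or left out, the last holds). The fingers move at their own pace and stop on an object; FORCE is the grip in N (left out, the last holds). Time passes only in rows, so rows that repeat a pose let the fingers close. It gives the time, the measured TCP pose, the force and the opening at its end, in the units of the state.
- telemetry.state(): the state, without advancing time (a new reading comes with each control period).
- optics.get_image(name): name is "side" or "top" or "wrist"; returns (picture, depth): 384x512x3 uint8, red, green, blue; 384x512 float32, mm along the optical axis (not along the pixel's ray), 0 where there is no reading.
- optics.calibration(name): a dict with "fov_y" (degrees; the focal length in pixels is half the picture's height over the tangent of half this angle, whatever the lens; pixels are square), "cx", "cy" (the principal point, pixels), "position" and "attitude" of the camera in the world; the wrist camera has in their place "hand_eye" (4x4, takes a point from camera to tool coordinates, whose origin is the TCP and whose axes are the flange's). Camera axes: x right, y up, looking along -z (the intrinsics and any distortion apply to the point x, -y, -z); pixel columns grow to the right and rows downward; lengths in mm; the calibration is good to about 2 mm. A picture is of the moment at which its call begins: read the wrist's pose just before it. calibration takes no time and is no camera call.
- arm.finish_job(): hands the job in, once; it reports no verdict.
The state is a dict: "t": time; "joint_positions": joint angles; "qd": joint speeds; "joint_torque": joint torques, N m; "ee_pos": TCP position; "tool_rot": TCP orientation; "contact_force": force on the tool from outside, world axes, zero at the start; "wrist_torque": the same for the moment, N m; "opening": finger opening in mm.
Only numpy, scipy, OpenCV 4.12 (cv2) and the standard library are available. Lean on these libraries where they do the work, as an engineer would, in place of code of your own. Each camera call takes 0.05 s, during which the arm holds its last target.

## Task

The orange container stands in the way of the toy crane's outrigger leg: load it upright into the green wagon on the track. Then slide the leg out until its white pointer is level with the red mark, keeping the yellow cam lever open until you are there, and, with the leg held at the mark, squeeze the cam lever fully closed towards the fixed cheek. Finish while still holding: do not let go, keep the leg at the mark and the lever squeezed shut, and leave the engine and the other toys alone.

Things in the scene. Friction and masses are not known exactly. Their poses are not given: they have to be found in the camera images.
- gantry: Fixed wooden gantry. Origin on the table midway between its ends; x along the oak track (50 mm wide, top 12 mm high, x = -210 to 150) below it, y along its beam and the leg's outward travel. Uprights 20 x 25 mm at x = +-50, y = +-90; beam to y = +-120, 30 mm wide, top 213 mm high, with yellow trolley and magnet hook. Blue ruler flat on the table at x = 80 to 120, y = 160 to 310.
- leg: Oak outrigger leg, axes as the gantry's; slides out along +y by 0 to 100 mm, starts fully in. Origin on the table at gantry (0, 200 + slide, 0) mm. A spring always pulls it in (3 N in, 6.5 N out), also with the lever shut: hold it. Its parts under cheek and lever are 24 mm high (x = -25 to 37), the pointer arm at +x 11 mm. A blue sleeve, 38 mm high, guides it at gantry y = 80 to 130.
- end_board (a point): Middle of the inner (-y) face of the leg's upright end board, at leg (0, 18, 45) mm. The board spans leg x = +-45, y = 18 to 28, top 66 mm high. Fingers reaching down on its -y side, one on either side of cheek and lever, can push it and so the leg outward.
- cheek (a point): Middle of the outer (-x) face of the fixed oak cheek on the leg, at leg (-15, -3, 45) mm. The cheek spans leg x = -15 to -5, y = -24 to 18, 24 to 66 mm high; the lever closes towards it.
- pointer (a point): Tip of the white pointer arm on the leg, at leg (85, 0, 8.5) mm; it moves with the leg along the ruler.
- mark: Red mark block, 22 x 12 (along the ruler) x 10 mm high, fixed on the ruler with its axes parallel to the gantry's, at gantry x = 100, some 50 to 85 mm further out than the pointer's start; origin at the centre of its underside. Pointer level with the mark: the same gantry y as this origin.
- cam (a joint): Yellow cam lever's travel in m: 0 open (start), 0.014 fully closed. An upright paddle on the leg, 10 mm thick (x), leg y = -22 to 16, 25 to 66 mm high; slides along leg -x to the cheek and springs open if released (2 N open, 5 N closed, 1 N friction). Width over cheek and lever: 44 mm open (x = -15 to 29), 30 mm closed (x = -15 to 15).
- cam_pad (a point): Middle of the lever's outer face (the side away from the cheek), 48 mm above the table; at leg (29 open, 15 closed; -3, 48) mm.
- container: Loose orange wooden container box, 66 (x) x 40 (y) x 50 mm high, 0.08 to 0.17 kg, origin at the centre of its underside. It starts on the table beyond the end of the leg, its long side roughly along the leg.
- wagon: Loose green container wagon on the track (wheels do not turn; it rests by its weight), about 0.3 kg. Origin at the bottom of its wheels, midway; x along its length. Tray floor 28 mm above the origin, inside 80 (x) x 48 (y) mm; side walls (along x) 5 mm thick rise 8 mm above the floor, end walls 14 mm. A loaded container lies with its long side along the wagon.
- engine: Black shunting engine on the track beyond the wagon, 100 x 50 x 86 mm, origin at the bottom of its wheels; leave alone.
- tree1: Green toy tree, 105 mm high, 60 mm wide, origin under its foot; leave alone.
- tree2: Small green toy tree, 85 mm high, 52 mm wide; leave alone.
- blue_container: Blue container box, 70 x 40 x 50 mm; leave alone.
- house: Yellow toy house with red roof, 60 x 60 x 100 mm; leave alone.
- signal: Toy signal post, 44 mm foot, 120 mm high; leave alone.
Mind the look-alikes: they are no part of the job. Of the things shaped like the container, the orange one is meant.

How it is judged (in metres and radians):
On the way, in this order (a step that is already met when the one before it is completed fails the run):
1. the orange container sits upright and released in the wagon's tray, the wagon on the track (x of container in the frame of wagon between -0.012 and 0.012 m and y of container in the frame of wagon between -0.012 and 0.012 m and z of container in the frame of wagon between 0.024 and 0.033 m and angle between each of container, wagon's own z axis and vertical below 0.08 rad and angle between the x axis of container and the x axis of wagon, either way round below 0.3 rad and y of wagon in the frame of gantry between -0.015 and 0.015 m and z of wagon in the frame of gantry between 0.009 and 0.016 m and contact force between the fingers and container below 0.1 N), for 0.2 s.
2. the leg is held with its pointer level with the red mark, the cam lever still open (y of pointer in the frame of mark between -0.005 and 0.005 m and value of joint cam below 0.005 m and contact force between the fingers and leg above 1 N), for 0.2 s.
At the end, for the whole second after the job is handed in: Fingers still hold the leg (over 4 N), pointer within 5 mm of the red mark, lever at least 11 of its 14 mm closed, all at rest; the orange container is level and unheld in the wagon (within 12 mm of the middle, turned under 17 degrees), the wagon upright on the track (all of step 1 and y of pointer in the frame of mark between -0.005 and 0.005 m and value of joint cam above 0.011 m and contact force between the fingers and leg above 4 N and linear speed of leg below 0.01 m/s and linear speed of container below 0.02 m/s); the arm keeps its last pose, push and grip.
It fails at once if the cam lever is closed (over 8 mm) while the leg is more than 8 mm from the mark (value of joint cam above 0.008 m and (y of pointer in the frame of mark below -0.008 m or y of pointer in the frame of mark above 0.008 m)).
It fails at once if the engine or another toy is shifted by more than 15 mm or knocked over (distance of any of engine, tree1, tree2, blue_container, house, signal from where it was at the start of the episode above 0.015 m or angle between any of engine, tree1, tree2, blue_container, house, signal's own z axis and vertical above 0.3 rad).
It also fails if it takes over 61 s, if anything falls off the work surface, if the arm or the gripper's body presses on something with over 40 N, if the wrist force passes 120 N, or if a joint passes its speed limit or range.

## Working session

There is one attempt and no reset: what is moved stays moved. The work goes in short steps, Python scripts to look and compute and a shell command to move; the robot and the scene stay as the last step left them, time stands still between calls to the robot, and variables do not carry over. Pictures are saved under pics/ and viewed, and the job is handed in when it is done.

```bash
ls; mkdir -p pics
python3 - <<'E'
from rig import telemetry, optics, arm
import cv2,json
print(telemetry.state(), arm.tcp_to_grasp)
for n in ("side","top","wrist"):
    p,d=optics.get_image(n); cv2.imwrite(f"pics/{n}0.png",p[:,:,::-1]); print(n,optics.calibration(n))
    import numpy as np; np.savez(f"pics/{n}0.npz",p=p,d=d)
E
```

```text
pics
{'t': 0.0, 'joint_positions': array([ 1.12689672e+00,  3.59485441e-01,  1.51147744e+00,  1.08276842e-05,
        1.27248799e+00, -1.15095227e-01]), 'qd': array([ 0.00044313, -0.00132736,  0.0002768 , -0.00224599, -0.00044846,
        0.00080424]), 'joint_torque': array([ 2.40773094e-03, -5.27613258e+01, -2.78627300e+01,  2.92078985e-04,
        1.30410251e-02, -1.37502570e-05]), 'ee_pos': array([193.44503634, 567.22032983, 230.44810452]), 'tool_rot': array([ 1.63664114e-01,  9.86515684e-01, -8.91627392e-04, -2.61288329e-04]), 'contact_force': array([ 0.27432037, -0.31803426,  0.57415794]), 'wrist_torque': array([-0.006835  ,  0.03284739,  0.00071346]), 'opening': 85.37422482543853} 18.700000000000003
side {'fov_y': 54.153458837188644, 'cx': 253.81741322961003, 'cy': 196.8062601349649, 'position': array([ -56.54287336, -687.24693889,  600.88704356]), 'attitude': array([ 0.46349648, -0.16900661, -0.30969302,  0.81283332])}
top {'fov_y': 42.48776390939872, 'cx': 261.69328490054323, 'cy': 190.51153205773792, 'position': array([ 282.22146576,   -6.9122927 , 1482.79409545]), 'attitude': array([-0.06247763,  0.06588826,  0.70877821, -0.69956324])}
wrist {'fov_y': 65.5019903843016, 'cx': 253.39902433842795, 'cy': 191.29205077038762, 'hand_eye': array([[-4.23606759e-04,  9.52691126e-01,  3.03939859e-01,
         7.69858238e+01],
       [ 9.99999683e-01,  1.98440707e-04,  7.71711628e-04,
         1.05407590e+00],
       [ 6.74888780e-04,  3.03940090e-01, -9.52690908e-01,
        -1.42061991e+02],
       [ 0.00000000e+00,  0.00000000e+00,  0.00000000e+00,
         1.00000000e+00]])}
```

View pics/side0.png

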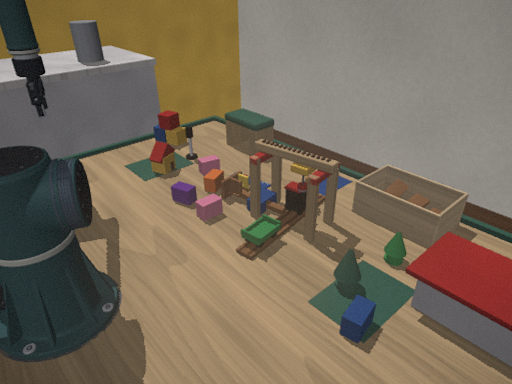

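View pics/top0.png

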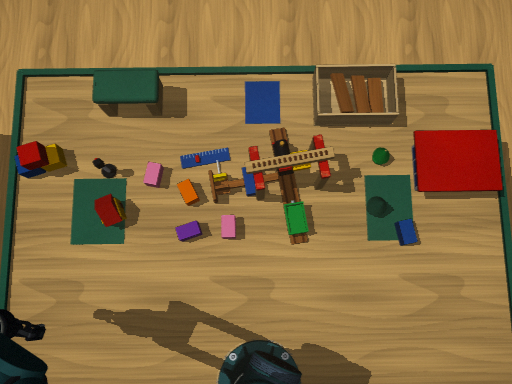

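View pics/wrist0.png

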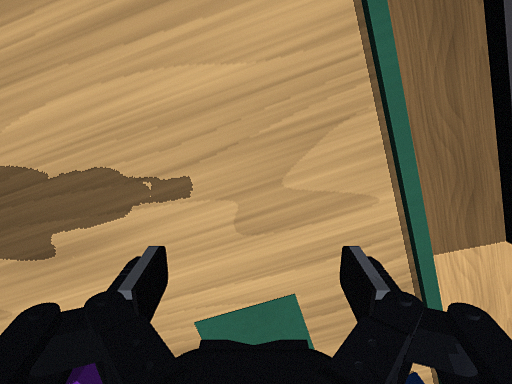

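The top view shows the orange container at (188,192), the leg with its end board at about (214,186), the red mark at (197,160) on the ruler and the wagon at (296,218). Robot +x is up in this picture and +y is left.

```bash
cat > h.py <<'E'
import numpy as np, cv2
from scipy.spatial.transform import Rotation as R
from rig import telemetry, optics, arm
def cam(n, st=None):
    c=optics.calibration(n); f=192/np.tan(np.radians(c['fov_y'])/2)
    if n=='wrist':
        T=np.eye(4);T[:3,:3]=R.from_quat(st['tool_rot']).as_matrix();T[:3,3]=st['ee_pos']
        M=T@c['hand_eye']
    else:
        M=np.eye(4);M[:3,:3]=R.from_quat(c['attitude']).as_matrix();M[:3,3]=c['position']
    return c,f,M
def rays(n,uv,st=None):
    c,f,M=cam(n,st); uv=np.atleast_2d(np.asarray(uv,float))
    d=np.c_[(uv[:,0]-c['cx'])/f,-(uv[:,1]-c['cy'])/f,-np.ones(len(uv))]
    return M[:3,3],d@M[:3,:3].T
def onplane(n,uv,z,st=None):
    o,d=rays(n,uv,st); return o+d*((z-o[2])/d[:,2])[:,None]
def cloud(n,mask,depth,st=None):
    v,u=np.nonzero(mask&(depth>0)); o,d=rays(n,np.c_[u,v],st)
    return o+d*depth[v,u][:,None], np.c_[u,v]
def hsv(p): return cv2.cvtColor(p,cv2.COLOR_RGB2HSV)
def mask(p,h0,h1,s=100,v=40,box=None):
    m=hsv(p); k=(m[...,0]>=h0)&(m[...,0]<=h1)&(m[...,1]>=s)&(m[...,2]>=v)
    if box:
        b=np.zeros_like(k); b[box[1]:box[3],box[0]:box[2]]=1; k&=b
    return k
def big(k):
    n,l,s,_=cv2.connectedComponentsWithStats(k.astype(np.uint8))
    return l==1+np.argmax(s[1:,4])
def grab(name,tag):
    st=telemetry.state(); p,d=optics.get_image(name)
    cv2.imwrite(f'pics/{tag}.png',p[:,:,::-1]); np.savez(f'pics/{tag}.npz',p=p,d=d,**st)
    return st,p,d
def rect(P): 
    r=cv2.minAreaRect(P[:,:2].astype(np.float32)); return r
def tool(st): return R.from_quat(st['tool_rot']).as_matrix(), st['ee_pos']
E
python3 - <<'E'
from h import *
z=np.load('pics/top0.npz');p,d=z['p'],z['d']
def show(name,k,zl=None):
    P,uv=cloud('top',k,d)
    if zl: P=P[(P[:,2]>zl[0])&(P[:,2]<zl[1])]
    print(name,len(P),'c',P.mean(0).round(1),'med z',np.median(P[:,2]).round(1),'rect',rect(P))
show('orange',big(mask(p,5,16,180,120,(170,170,205,215))))
show('wagon',big(mask(p,45,80,120,40,(280,195,315,240))))
show('mark',mask(p,0,5,150,80,(188,152,205,166)))
show('mark2',mask(p,170,180,150,80,(188,152,205,166)))
m=hsv(p); 
show('ruler',big(mask(p,95,130,120,60,(175,140,235,172))))
show('yellow',mask(p,20,32,150,120,(205,160,240,190)))
k=(m[...,1]<60)&(m[...,2]>150);b=np.zeros_like(k);b[155:195,205:235]=1
P,uv=cloud('top',k&b,d);print('white',len(P),P.mean(0),uv.mean(0))
cv2.imwrite('pics/crop0.png',cv2.resize(p[130:250,160:345,::-1],None,fx=4,fy=4,interpolation=cv2.INTER_CUBIC))
E
```

```text
orange 296 c [548.1 205.5  49.2] med z 49.4 rect ((551.6986083984375, 206.41818237304688), (73.15789031982422, 40.87169647216797), 27.17675018310547)
wagon 630 c [ 464.7 -114.1   41.9] med z 41.1 rect ((468.4053039550781, -116.03205871582031), (98.27056884765625, 64.73350524902344), 8.625873565673828)
mark 20 c [654.6 180.5  13.2] med z 12.6 rect ((655.040771484375, 180.7960205078125), (18.580766677856445, 9.006282806396484), 9.894622802734375)
mark2 5 c [659.4 186.5  12.4] med z 14.4 rect ((659.0631103515625, 186.33255004882812), (2.2955689430236816, 13.059859275817871), 77.50896453857422)
ruler 506 c [658.7 156.4   3.5] med z 3.3 rect ((659.4575805664062, 158.19134521484375), (40.68214416503906, 147.13145446777344), 9.841980934143066)
yellow 57 c [591.1 109.1  55. ] med z 63.2 rect ((596.9161376953125, 109.63410186767578), (31.255781173706055, 37.89504623413086), 10.57752513885498)
white 17 [629.03783806 117.833761     9.85492715] [217.64705882 166.58823529]
```

View pics/crop0.png

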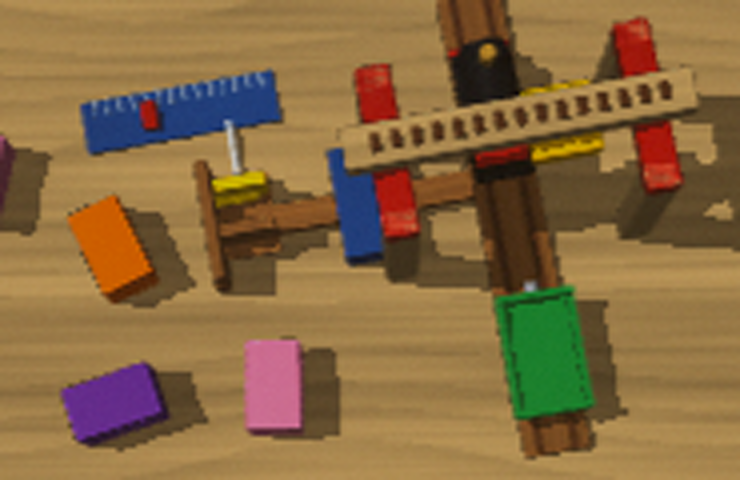

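```bash
cat >> h.py <<'E'
def goal(x,y,z,yang,st=None):
    """tool shift and turn (deg) to bring TCP to x,y,z, pointing down, jaw y axis at world angle yang (deg)"""
    st=st or telemetry.state(); Rt,p=tool(st)
    a=np.radians(yang); yt=np.array([np.cos(a),np.sin(a),0]); zt=np.array([0,0,-1.]); xt=np.cross(yt,zt)
    Rg=np.c_[xt,yt,zt]
    s=Rt.T@(np.array([x,y,z])-p); w=R.from_matrix(Rt.T@Rg).as_rotvec(degrees=True)
    print('t',round(st['t'],2),'tcp',p.round(1),'shift',s.round(1),'turn',w.round(1)); return s,w
E
python3 -c "
from h import *
goal(545,206,215,117)"
```

```text
t 0.15 tcp [193.5 567.4 230.6] shift [-449.3 -228.5   15.9] turn [ -0.1  -0.  -45.8]
```

```bash
python3 -m creep '[[[-449,-228,10],[0,0,-46]],[[-449,-228,10],[0,0,-46]],[[-449,-228,10],[0,0,-46]],[[-449,-228,10],[0,0,-46]],[[-449,-228,10],[0,0,-46]]]' -1; python3 -c "
from h import *
goal(545,206,215,117)"
```

```text
t: 0.65
ee_pos: [356.1, 401.4, 226.5]
tool_rot: [-0.184, 0.983, -0.0, -0.0]
contact_force: [0.8, -0.4, 0.5]
opening: 85.4
t 0.65 tcp [356.1 401.4 226.5] shift [-105.6 -250.4   11.6] turn [-0.  -0.  -5.8]
```

```bash
python3 -m creep '[[[-98,-236,8],[0,0,-3]],[[-98,-236,8],[0,0,-3]],[[-98,-236,8],[0,0,-3]],[[-98,-236,8],[0,0,-3]],[[-98,-236,8],[0,0,-3]]]'; python3 -m creep '[[[0,-6,0],[0,0,0]],[[0,-6,0],[0,0,0]],[[0,-6,0],[0,0,0]]]'; python3 -c "
from h import *
grab('wrist','w1')
goal(545,206,215,117)"
```

```text
t: 1.15
ee_pos: [527.9, 219.5, 218.7]
tool_rot: [-0.206, 0.978, 0.0, -0.0]
contact_force: [0.3, 1.2, -0.6]
opening: 85.3
t: 1.45
ee_pos: [528.2, 216.3, 218.6]
tool_rot: [-0.206, 0.978, 0.0, -0.001]
contact_force: [-0.0, 0.3, -0.2]
opening: 85.4
t 1.5 tcp [528.  216.7 218.7] shift [-11.2 -16.7   3.7] turn [ 0.  -0.1 -3.1]
```

View pics/w1.png

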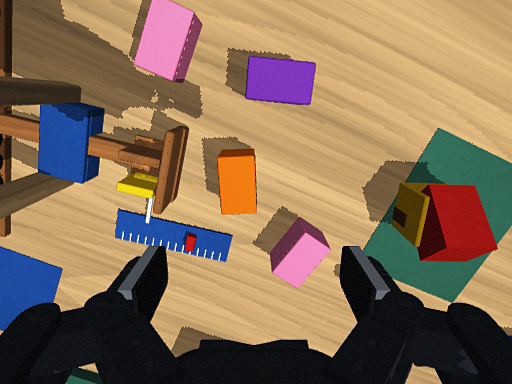

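The wrist view shows the orange container at (238,182), the mark at (191,243), the lever at (137,185), the pointer at (150,210) and the end board at (173,168).

Run:
```python
from h import *
z=np.load('pics/w1.npz');p,d=z['p'],z['d'];st={k:z[k] for k in('tool_rot','ee_pos')}
def show(name,k,zl=None):
    P,uv=cloud('wrist',k,d,st)
    if zl: P=P[(P[:,2]>zl[0])&(P[:,2]<zl[1])]
    c,wh,a=rect(P); print(name,len(P),'mean',P.mean(0).round(1),'rect',np.round(c,1),np.round(wh,1),round(a,1)); return P
ko=big(mask(p,5,16,180,90,(205,140,270,220)))
P=show('orange',ko); show('orange top',ko,(46,60)); print(np.percentile(P[:,2],[5,50,95]))
v,u=np.nonzero(ko)
km=mask(p,0,5,150,60,(180,230,202,256))|mask(p,172,180,150,60,(180,230,202,256))
P=show('mark',km); print(np.percentile(P[:,2],[5,50,95])); show('mark top',km,(np.percentile(P[:,2],70)-2,99))
k=np.zeros(p.shape[:2],np.uint8)
kr=(mask(p,95,130,120,40,(105,200,240,270))).astype(np.uint8); kr=cv2.morphologyEx(kr,cv2.MORPH_CLOSE,np.ones((7,7)))>0
P=show('ruler',big(kr));print(np.percentile(P[:,2],[5,50,95]))
m=hsv(p);kw=(m[...,1]<50)&(m[...,2]>150);b=np.zeros_like(kw);b[190:225,140:160]=1
Pw,uv=cloud('wrist',big(kw&b),d,st);i=np.argmax(uv[:,1]);print('pointer',len(Pw),Pw.mean(0).round(1),'tip',Pw[i].round(1),uv[i]);print('mean z',np.median(Pw[:,2]))
ky=mask(p,20,32,150,60,(110,165,160,205))
P=show('lever',ky,(60,72));show('lever all',ky)
# board top by depth
P,uv=cloud('wrist',np.ones(p.shape[:2],bool),d,st)
s=(P[:,2]>62)&(P[:,2]<70)&(uv[:,0]>148)&(uv[:,0]<195)&(uv[:,1]>115)&(uv[:,1]<220)
print('board',s.sum(),rect(P[s]),P[s].mean(0))
cv2.imwrite('pics/w1c.png',cv2.resize(p[110:270,90:290,::-1],None,fx=4,fy=4,interpolation=cv2.INTER_CUBIC))
```

```text
orange 2341 mean [545.9 204.6  47. ] rect [550.2 205.9] [65.6 41.5] 26.6
orange top 2102 mean [548.7 206.   49.5] rect [550.  206.5] [65.5 40. ] 26.0
[25.68634585 49.4200767  50.67938325]
mark 150 mean [655.4 183.   13.1] rect [656.8 183.2] [20.8 11.6] 10.7
[ 8.64569819 13.51577426 15.115915  ]
mark top 132 mean [656.6 183.2  13.6] rect [657.  183.2] [20.4 11.6] 10.7
ruler 3037 mean [660.4 157.1   4. ] rect [612.8 150.6] [139.8 150.6] 9.7
[2.37963135 3.79609688 5.07751584]
pointer 97 [635.6 119.9  10. ] tip [652.8 121.8  10.2] [146 222]
mean z 10.69354450924294
lever 376 mean [592.1 110.1  65. ] rect [592.8 109.8] [10.  38.3] 9.7
lever all 773 mean [589.9 109.3  54.4] rect [602.   94.4] [23.9 72.8] 34.6
board 979 ((565.90966796875, 125.56031799316406), (88.98112487792969, 22.07345199584961), 9.929765701293945) [563.22327653 129.90273727  65.09599613]
```

View pics/w1c.png

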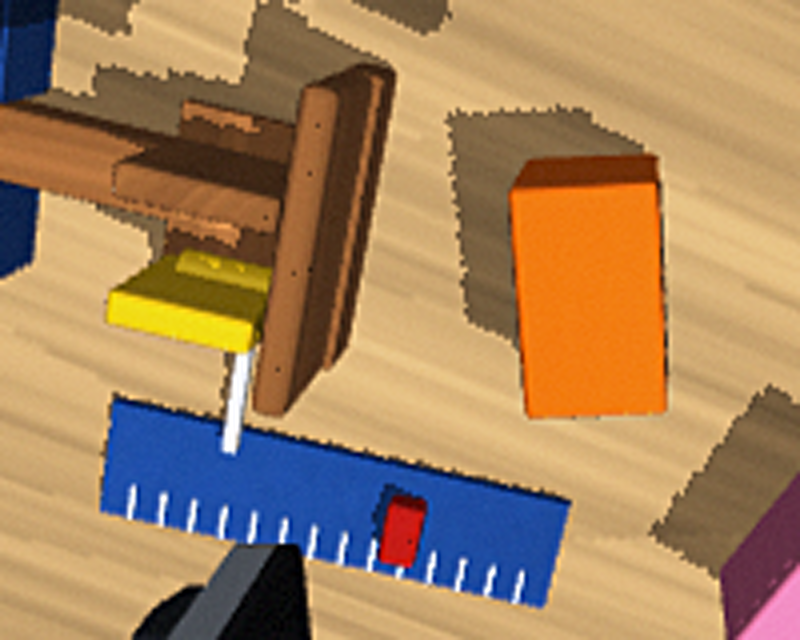

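Run:
```python
from h import *
z=np.load('pics/w1.npz');st={k:z[k] for k in('tool_rot','ee_pos')}
print(onplane('wrist',[[298,207],[329,246],[271,255],[298,287]],45,st).round(0))
goal(550,206.3,100,116)
```

```text
[[547. 280.  45.]
 [576. 335.  45.]
 [614. 277.  45.]
 [641. 326.  45.]]
t 1.5 tcp [528.  216.7 218.7] shift [-16.  -18.5 118.7] turn [ 0.  -0.1 -2.1]
```

```bash
python3 -m creep '[[[-16,-18,50],[0,0,-2]],[[-16,-18,100],[0,0,-2]],[[-16,-18,119],[0,0,-2]],[[-16,-18,119],[0,0,-2]],[[-16,-18,119],[0,0,-2]]]'; python3 -c "
from h import *
goal(550,206.3,15,116)"
```

```text
t: 2.0
ee_pos: [550.6, 207.0, 100.4]
tool_rot: [-0.224, 0.975, 0.0, -0.0]
contact_force: [0.0, 0.3, 1.2]
opening: 85.6
t 2.0 tcp [550.6 207.  100.4] shift [ 0.8 -0.4 85.4] turn [ 0.  -0.  -0.1]
```

```bash
python3 -m creep '[[[0.5,-0.5,45],[0,0,0]],[[0.5,-0.5,75],[0,0,0]],[[0.5,-0.5,85],[0,0,0]],[[0.5,-0.5,85],[0,0,0]]]'; python3 -m creep '[[[0,0,0],[0,0,0]],[[0,0,0],[0,0,0]],[[0,0,0],[0,0,0]],[[0,0,0],[0,0,0]],[[0,0,0],[0,0,0]]]' 1 30;python3 -m creep '[[[0,0,0],[0,0,0]],[[0,0,0],[0,0,0]],[[0,0,0],[0,0,0]]]'
```

```text
t: 2.4
ee_pos: [551.1, 205.6, 15.4]
tool_rot: [-0.224, 0.975, -0.0, -0.0]
contact_force: [-0.1, 0.0, -0.5]
opening: 85.5
t: 2.9
ee_pos: [552.2, 205.4, 16.4]
tool_rot: [-0.223, 0.975, 0.0, 0.001]
contact_force: [-1.1, 0.0, 7.1]
opening: 39.5
t: 3.2
ee_pos: [552.1, 205.4, 16.4]
tool_rot: [-0.223, 0.975, 0.0, 0.001]
contact_force: [-0.7, 0.3, 7.7]
opening: 39.9
```

```bash
python3 -m creep '[[[0,0,-30],[0,0,0]],[[0,0,-75],[0,0,0]],[[0,0,-115],[0,0,0]],[[0,0,-115],[0,0,0]],[[0,0,-115],[0,0,0]]]'; python3 -c "
from h import *
goal(430,60,140,99)
goal(445,-40,140,99)"
```

```text
t: 3.7
ee_pos: [551.7, 205.2, 131.2]
tool_rot: [-0.223, 0.975, -0.0, 0.001]
contact_force: [-0.3, 0.1, -1.6]
opening: 39.3
t 3.7 tcp [551.7 205.2 131.2] shift [172.7 -77.7  -9.2] turn [-0.   0.2 16.8]
t 3.7 tcp [551.7 205.2 131.2] shift [ 202.8 -174.3   -9.2] turn [-0.   0.2 16.8]
```

```bash
python3 -m creep '[[[172,-77,-9],[0,0,17]],[[172,-77,-9],[0,0,17]],[[172,-77,-9],[0,0,17]],[[172,-77,-9],[0,0,17]],[[172,-77,-9],[0,0,17]]]';  python3 -m creep '[[[0,-50,-20],[0,0,0]],[[0,-60,-20],[0,0,0]],[[0,-60,-20],[0,0,0]],[[0,-60,-20],[0,0,0]]]'; python3 -c "
from h import *
grab('wrist','w2')
goal(468,-115,150,99)"
```

```text
t: 4.2
ee_pos: [423.1, 58.5, 137.0]
tool_rot: [-0.076, 0.997, -0.0, -0.004]
contact_force: [-0.3, 0.6, -1.3]
opening: 39.1
t: 4.6
ee_pos: [438.1, 2.0, 157.9]
tool_rot: [-0.076, 0.997, 0.0, -0.001]
contact_force: [1.6, 0.3, -0.9]
opening: 39.5
t 4.65 tcp [437.9   2.3 157.9] shift [ -11.8 -120.5    7.7] turn [ 0.1 -0.1 -0.2]
```

View pics/w2.png

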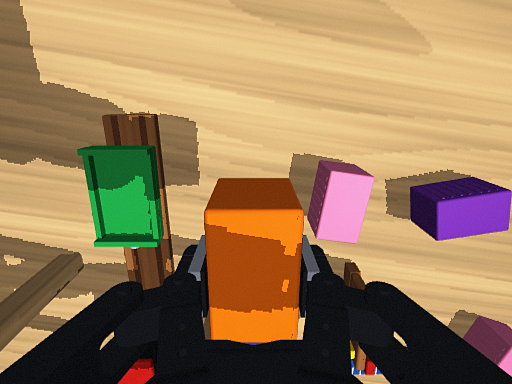

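Run:
```python
from h import *
z=np.load('pics/w2.npz');p,d=z['p'],z['d'];st={k:z[k] for k in('tool_rot','ee_pos')}
kg=big(mask(p,45,80,120,30,(70,135,175,260)))
P,uv=cloud('wrist',kg,d,st)
print(len(P),rect(P), np.percentile(P[:,2],[1,10,50,90,99]).round(1))
s=P[:,2]>44; c,wh,a=rect(P[s]); print('rim',s.sum(),np.round(c,1),wh,a)
s=abs(P[:,2]-40)<2; print('floor',s.sum(),rect(P[s]))
# track
m=hsv(p)
ko=big(mask(p,3,18,150,60,(195,170,310,350)))
P,uv=cloud('wrist',ko,d,st); t=np.percentile(P[:,2],97);
print('cont z',np.percentile(P[:,2],[2,50,97]).round(1)); s=P[:,2]>t-4; c,wh,a=rect(P[s]); print(np.round(c,1),wh,a)
Rt,tp=tool(st)
print('tool', (Rt.T@(P[s].T-tp[:,None])).mean(1), R.from_quat(st['tool_rot']).as_matrix()[:,1])
q=(P[s]-tp)@Rt; print('tool extents',np.percentile(q,[1,99],axis=0).round(1))
```

```text
7111 ((468.1216735839844, -127.92582702636719), (90.23540496826172, 90.67141723632812), 8.86716365814209) [34.3 38.8 40.3 52.8 54.4]
rim 2390 [ 465.7 -112.3] (90.2330551147461, 58.9789924621582) 8.822113990783691
floor 4173 ((465.4116516113281, -110.73545837402344), (89.911865234375, 55.83820724487305), 9.02889633178711)
cont z [150.2 190.8 192. ]
[436.3   2.2] (66.3163833618164, 40.21876907348633) 8.635673522949219
tool [  5.4728773    0.59403327 -33.04971536] [-0.1522022   0.98834873  0.00112788]
tool extents [[-28.8 -18.7 -34.4]
 [ 34.3  19.9 -31. ]]
```

```bash
python3 -m creep '[[[0,-45,0],[0,0,0]],[[-6,-90,10],[0,0,0]],[[-12,-118,20],[0,0,0]],[[-12,-118,20],[0,0,0]],[[-12,-118,20],[0,0,0]]]'; python3 -c "
from h import *
goal(467.3,-112.2,80,98.8)"
```

```text
t: 5.15
ee_pos: [468.0, -112.2, 137.9]
tool_rot: [-0.077, 0.997, 0.001, -0.001]
contact_force: [-0.7, 0.2, -1.2]
opening: 39.3
t 5.15 tcp [ 468.  -112.2  137.9] shift [ 0.6  0.  57.9] turn [ 0.1 -0.1 -0. ]
```

```bash
python3 -m creep '[[[0.5,0,30],[0,0,0]],[[0.5,0,55],[0,0,0]],[[0.5,0,68],[0,0,0]],[[0.5,0,73],[0,0,0]],[[0.5,0,73],[0,0,0]]]'; python3 -c "
from h import *
st=grab('wrist','w3')[0]
goal(467.3,-112.2,57,98.8)
p,d=optics.get_image('side');cv2.imwrite('pics/s3.png',cv2.resize(p[130:300,180:400,::-1],None,fx=3.5,fy=3.5,interpolation=cv2.INTER_CUBIC))"
```

```text
t: 5.65
ee_pos: [467.5, -111.8, 65.5]
tool_rot: [-0.078, 0.997, 0.0, -0.001]
contact_force: [-0.2, 0.1, -1.2]
opening: 39.5
t 5.7 tcp [ 468.2 -112.3   66.2] shift [0.9 0.2 9.2] turn [ 0.  -0.   0.1]
```

View pics/w3.png

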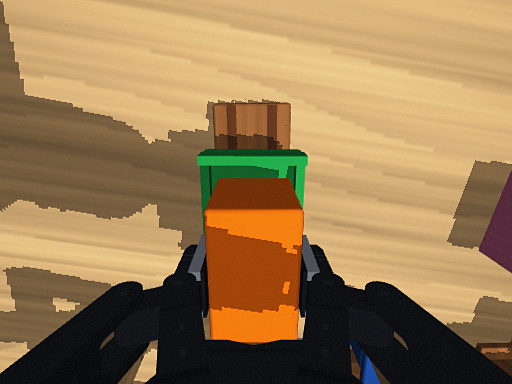

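View pics/s3.png

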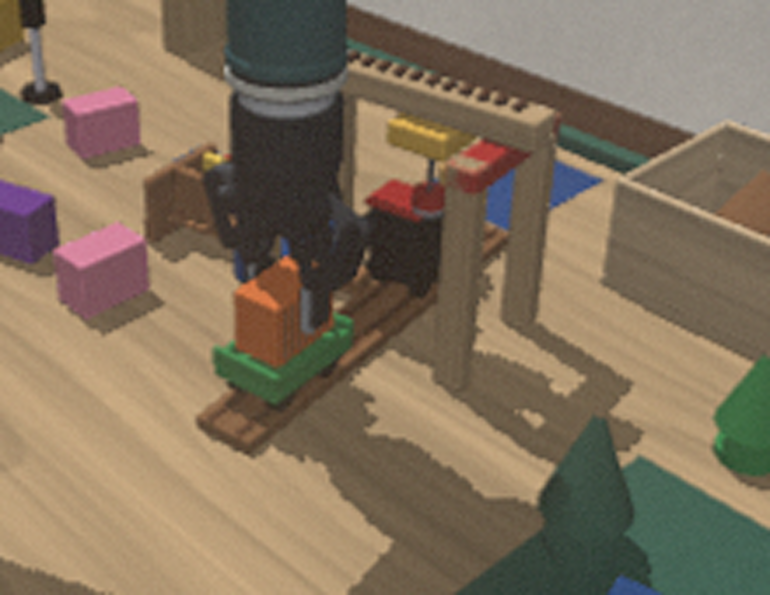

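The container hangs centred over the tray (columns 205–302 against rim 199–306 in the wrist view), about 9 mm above the floor.

```bash
python3 -m creep '[[[0.5,0,4],[0,0,0]],[[0.5,0,8],[0,0,0]],[[0.5,0,9],[0,0,0]],[[0.5,0,9],[0,0,0]],[[0.5,0,9],[0,0,0]]]'; python3 -m creep '[[[0,0,1],[0,0,0]],[[0,0,1],[0,0,0]],[[0,0,1],[0,0,0]]]'
```

```text
t: 6.25
ee_pos: [467.8, -113.4, 57.0]
tool_rot: [-0.077, 0.997, -0.0, -0.0]
contact_force: [-0.3, 0.8, -1.1]
opening: 39.6
t: 6.55
ee_pos: [468.0, -113.5, 56.3]
tool_rot: [-0.077, 0.997, -0.0, 0.0]
contact_force: [-1.5, -0.3, 5.8]
opening: 39.5
```

```bash
python3 -m creep '[[[0,0,-1],[0,0,0]],[[0,0,-1],[0,0,0]],[[0,0,-1],[0,0,0]],[[0,0,-1],[0,0,0]],[[0,0,-1],[0,0,0]]]' -1; python3 -m creep '[[[0,0,-20],[0,0,0]],[[0,0,-50],[0,0,0]],[[0,0,-100],[0,0,0]],[[0,0,-140],[0,0,0]],[[0,0,-140],[0,0,0]]]';python3 -m creep '[[[50,0,0],[0,0,0]],[[50,0,0],[0,0,0]]]'
python3 - <<'E'
from h import *
st,p,d=grab('wrist','w4')
ko=big(mask(p,3,18,150,60)); P,uv=cloud('wrist',ko,d,st)
print('cont z',np.percentile(P[:,2],[2,50,97]).round(1)); s=P[:,2]>np.percentile(P[:,2],95)-4; c,wh,a=rect(P[s]); print(np.round(c,1),wh,a)
kg=mask(p,45,80,120,30); P,uv=cloud('wrist',kg,d,st); s=(P[:,2]>44)&(P[:,2]<60)&(P[:,0]>390)&(P[:,0]<530)&(abs(P[:,1]+112)<70)
c,wh,a=rect(P[s]); print(np.round(c,1),wh,a)
E
```

```text
t: 7.05
ee_pos: [467.8, -113.4, 56.9]
tool_rot: [-0.077, 0.997, -0.0, -0.0]
contact_force: [0.7, -0.5, -0.4]
opening: 85.6
t: 7.55
ee_pos: [471.6, -114.7, 202.3]
tool_rot: [-0.077, 0.997, -0.002, 0.005]
contact_force: [0.7, -0.4, -0.2]
opening: 85.6
t: 7.75
ee_pos: [411.5, -119.3, 195.3]
tool_rot: [-0.077, 0.997, 0.002, -0.004]
contact_force: [-0.1, -0.5, -1.2]
opening: 85.4
cont z [10.7 88.8 90.5]
[ 466.3 -113.4] (66.69519805908203, 40.066043853759766) 9.049442291259766
[ 465.8 -112.4] (90.70906829833984, 57.932579040527344) 8.820549964904785
```

View pics/w4.png

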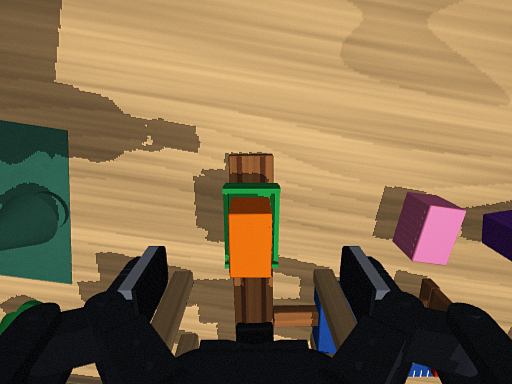

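The wrist view shows the container seated in the tray at (250,240) and free of the fingers. Its centre is 1 mm from the wagon's.

```bash
python3 -c "
from h import *
goal(430,100,200,9.8)"
```

```text
t 7.8 tcp [ 414.6 -120.   195.8] shift [-48.7 215.1  -3.9] turn [-0.1 -0.3 89. ]
```

```bash
python3 -m creep '[[[-10,50,-5],[0,0,8]],[[-20,100,-5],[0,0,17]],[[-30,150,-5],[0,0,25]],[[-40,200,-5],[0,0,34]],[[-48,214,-5],[0,0,43]]]'; python3 -m creep '[[[0,0,0],[0,0,8]],[[0,0,0],[0,0,17]],[[0,0,0],[0,0,25]],[[0,0,0],[0,0,34]],[[0,0,0],[0,0,43]]]'; python3 -m creep '[[[0,0,0],[0,0,3]],[[0,0,0],[0,0,3]]]';  python3 -c "
from h import *
goal(569,105,200,9.8)"
```

```text
t: 8.3
ee_pos: [432.1, 88.8, 201.5]
tool_rot: [0.232, 0.973, -0.0, -0.0]
contact_force: [0.6, 0.6, 0.5]
opening: 85.6
t: 8.8
ee_pos: [432.6, 87.4, 201.4]
tool_rot: [0.567, 0.824, -0.0, -0.0]
contact_force: [-0.2, 0.1, -0.1]
opening: 85.3
t: 9.0
ee_pos: [432.5, 87.3, 201.4]
tool_rot: [0.586, 0.81, -0.0, -0.0]
contact_force: [1.1, -0.1, -0.0]
opening: 85.7
t 9.0 tcp [432.5  87.3 201.4] shift [-25.9 135.2   1.4] turn [-0.  -0.   8.4]
```

```bash
python3 -m creep '[[[-10,48,1],[0,0,8.4]],[[-18,96,1],[0,0,8.4]],[[-26,135,1],[0,0,8.4]],[[-26,135,1],[0,0,8.4]],[[-26,135,1],[0,0,8.4]]]' -0.5
python3 - <<'E'
from h import *
st,p,d=grab('wrist','w5')
print(st['opening']); goal(569,105,200,9.8)
P,uv=cloud('wrist',np.ones(p.shape[:2],bool),d,st)
s=(P[:,0]>510)&(P[:,0]<620)&(P[:,1]>60)&(P[:,1]<160)&(P[:,2]>61)&(P[:,2]<70)
b=mask(p,20,32,150,60)[uv[:,1],uv[:,0]]
print('lever',(s&b).sum(),rect(P[s&b]),'board+cheek',(s&~b).sum(),rect(P[s&~b]))
E
```

```text
t: 9.5
ee_pos: [568.7, 104.8, 199.9]
tool_rot: [0.643, 0.766, -0.001, -0.001]
contact_force: [-0.0, 0.3, 0.4]
opening: 63.9
63.91694922474607
t 9.55 tcp [567.5 104.7 200. ] shift [ 0.1  1.6 -0. ] turn [-0.1 -0.   0.1]
lever 389 ((593.062744140625, 110.2506103515625), (9.913412094116211, 36.74024963378906), 9.770401954650879) board+cheek 1422 ((568.5863647460938, 111.05003356933594), (89.67984771728516, 51.095314025878906), 9.757055282592773)
```

View pics/w5.png

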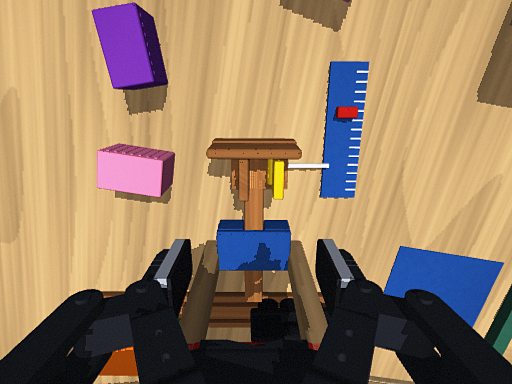

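The gripper stands above the leg. The lever is at (279,178), the board at (254,150) and the mark at (347,112).

Run:
```python
from h import *
z=np.load('pics/w5.npz');p,d=z['p'],z['d'];st={k:z[k] for k in('tool_rot','ee_pos')}
km=mask(p,0,5,150,60,(330,100,365,125))|mask(p,172,180,150,60,(330,100,365,125))
P,uv=cloud('wrist',km,d,st); print('mark',len(P),P.mean(0),rect(P[P[:,2]>9]))
m=hsv(p);kw=(m[...,1]<50)&(m[...,2]>150);b=np.zeros_like(kw);b[158:172,285:332]=1
P,uv=cloud('wrist',big(kw&b),d,st); print('pointer',P.mean(0),rect(P),P[np.argmax(uv[:,0])])
goal(571.2,107.5,90,9.8)
```

```text
mark 236 [656.58176262 183.13388929  13.08598347] ((657.4666137695312, 183.22445678710938), (21.734834671020508, 10.473251342773438), 10.130094528198242)
pointer [629.43987988 118.98898073   9.86930662] ((629.9574584960938, 118.82965087890625), (45.66072463989258, 4.325735092163086), 9.338486671447754) [651.95136373 124.27358022  10.24911504]
t 9.55 tcp [567.5 104.7 200. ] shift [  2.1   4.4 110. ] turn [-0.1 -0.   0.1]
```

```bash
python3 -m creep '[[[1,2.5,50],[0,0,0]],[[2,3.5,100],[0,0,0]],[[2,3.5,118],[0,0,0]],[[2,3.5,118],[0,0,0]],[[2,3.5,118],[0,0,0]]]'
python3 - <<'E'
from h import *
st,p,d=grab('wrist','w6')
goal(571.2,107.5,32,9.8)
E
```

```text
t: 10.05
ee_pos: [570.8, 107.1, 83.5]
tool_rot: [0.644, 0.765, -0.0, -0.0]
contact_force: [0.4, -0.7, -0.2]
opening: 64.0
t 10.1 tcp [571.9 107.2  84.3] shift [ 0.4 -0.8 52.3] turn [0.1 0.  0.1]
```

View pics/w6.png

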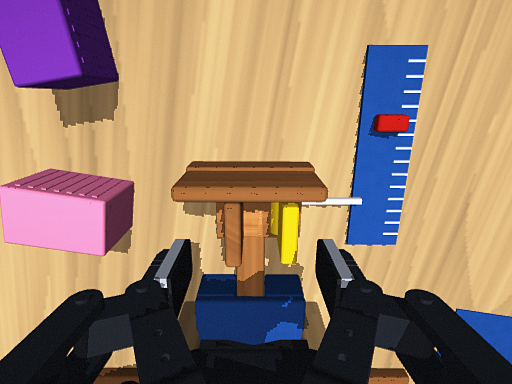

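The fingers (columns 190 and 318) straddle the cheek (224) and the lever (299), so I can descend.

```bash
python3 -m creep '[[[0.5,-0.5,25],[0,0,0]],[[0.5,-0.5,45],[0,0,0]],[[0.5,-0.5,52],[0,0,0]],[[0.5,-0.5,52],[0,0,0]],[[0.5,-0.5,52],[0,0,0]]]'
python3 - <<'E'
from h import *
st,p,d=grab('wrist','w7')
goal(571.2,107.5,32,9.8)
E
```

```text
t: 10.6
ee_pos: [572.0, 107.6, 32.3]
tool_rot: [0.644, 0.765, 0.001, 0.001]
contact_force: [0.5, -0.9, -0.5]
opening: 64.4
t 10.65 tcp [572.2 107.7  32.4] shift [ 0.  -1.   0.4] turn [0.1 0.  0.1]
```

View pics/w7.png

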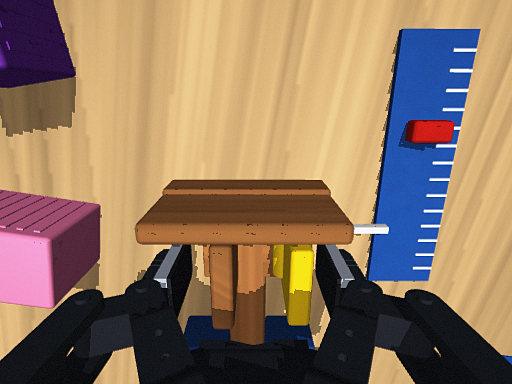

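```bash
python3 -m creep '[[[4,-0.5,0],[0,0,0]],[[8,-0.5,0],[0,0,0]],[[13,-0.5,0],[0,0,0]],[[21,-0.5,0],[0,0,0]],[[30,-0.5,0],[0,0,0]]]'; python3 -m creep '[[[8,0,0],[0,0,0]],[[16,0,0],[0,0,0]],[[22,0,0],[0,0,0]],[[25,0,0],[0,0,0]],[[25,0,0],[0,0,0]]]'
cat > m.py <<'E'
from h import *
import sys
def meas(tag):
    st,p,d=grab('wrist',tag)
    n=np.array([-np.sin(np.radians(9.8)),np.cos(np.radians(9.8)),0])
    ex=np.array([n[1],-n[0],0])
    Pm,uv=cloud('wrist',big(mask(p,0,5,150,60,(370,60,512,340))|mask(p,172,180,150,60,(370,60,512,340))),d,st)
    Pm=Pm[Pm[:,2]>9]
    c=rect(Pm)[0]; 
    m=hsv(p);kw=((m[...,1]<60)&(m[...,2]>140))
    P,uv=cloud('wrist',kw,d,st); s=(P[:,2]>7)&(P[:,2]<14)&(P@ex-Pm.mean(0)@ex<-12)&(P@ex-Pm.mean(0)@ex>-50)
    yp=P[s]@n; ym=np.r_[c,0]@n
    print('pointer n',s.sum(),'mid',round((np.percentile(yp,3)+np.percentile(yp,97))/2-ym,2),np.percentile(yp-ym,[3,97]).round(1),'markrect',np.round(rect(Pm)[1],1))
    b=mask(p,20,32,150,60); P,uv=cloud('wrist',b,d,st); s=(P[:,2]>61)&(P[:,2]<70)
    print('lever',s.sum(),np.round(rect(P[s])[0],1),np.round(rect(P[s])[1],1),'F',st['contact_force'].round(1),'open',round(st['opening'],1),'tcp',st['ee_pos'].round(1),'t',st['t'])
meas(sys.argv[1])
E
python3 m.py w8
```

```text
t: 11.15
ee_pos: [566.1, 137.3, 31.4]
tool_rot: [0.644, 0.765, 0.0, 0.001]
contact_force: [1.6, -4.6, 4.0]
opening: 63.6
t: 11.65
ee_pos: [561.5, 162.5, 31.0]
tool_rot: [0.643, 0.765, 0.0, 0.0]
contact_force: [2.5, -2.9, 2.2]
opening: 64.2
pointer n 313 mid -11.09 [-13.3  -8.9] markrect [22.5 11.8]
lever 1757 [583.9 159.7] [15.6 42.3] F [ 2.5 -2.9  2.2] open 64.2 tcp [561.5 162.5  31. ] t 11.65
```

View pics/w8.png

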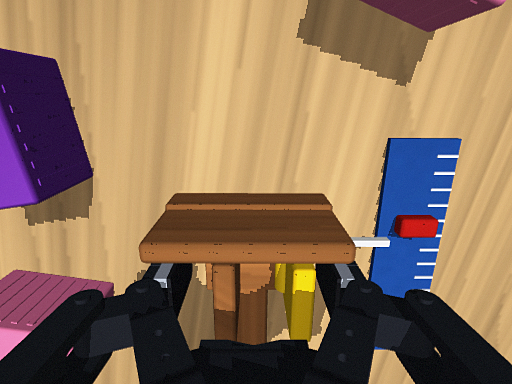

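The pointer is still about 11 mm short of the mark and the lever is open.

```bash
python3 -m creep '[[[4,0,0],[0,0,0]],[[8,0,0],[0,0,0]],[[11,0,0],[0,0,0]],[[11.5,0,0],[0,0,0]],[[11.5,0,0],[0,0,0]]]'; python3 m.py w9; python3 -m creep '[[[0,0,0],[0,0,0]],[[0,0,0],[0,0,0]],[[0,0,0],[0,0,0]]]'
```

```text
t: 12.2
ee_pos: [559.5, 172.9, 30.9]
tool_rot: [0.644, 0.765, 0.0, 0.0]
contact_force: [2.8, -4.3, 3.3]
opening: 63.8
pointer n 310 mid -0.57 [-2.7  1.6] markrect [22.4 11.6]
lever 1742 [583.  168.4] [10.2 37.8] F [ 2.8 -4.3  3.3] open 63.8 tcp [559.5 172.9  30.9] t 12.2
t: 12.55
ee_pos: [559.5, 172.9, 30.9]
tool_rot: [0.644, 0.765, 0.0, 0.0]
contact_force: [4.2, -4.1, 1.7]
opening: 64.1
```

View pics/w9.png

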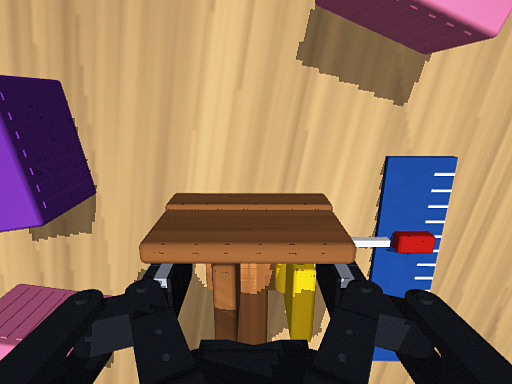

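The pointer is level with the mark, measured −0.6 mm, and the lever is fully open at leg x = 24. Next I centre the gripper and close in two stages.

```bash
python3 -m creep '[[[0.4,-1.5,0],[0,0,0]],[[0.4,-1.5,0],[0,0,0]],[[0.4,-1.5,0],[0,0,0]],[[0.4,-1.5,0],[0,0,0]]]' -0.25 30; python3 m.py w10;  python3 -m creep '[[[0,0,0],[0,0,0]],[[0,0,0],[0,0,0]],[[0,0,0],[0,0,0]],[[0,0,0],[0,0,0]],[[0,0,0],[0,0,0]]]' 1 30; python3 m.py w11
```

```text
t: 12.95
ee_pos: [558.8, 173.1, 31.1]
tool_rot: [0.644, 0.765, 0.001, 0.001]
contact_force: [4.4, -4.7, 1.7]
opening: 53.2
pointer n 310 mid -0.23 [-2.4  1.9] markrect [22.5 12.2]
lever 1750 [582.2 169.9] [13.9 41.2] F [ 4.4 -4.7  1.7] open 53.2 tcp [558.8 173.1  31.1] t 12.95
t: 13.5
ee_pos: [556.6, 172.7, 31.9]
tool_rot: [0.644, 0.765, -0.001, -0.0]
contact_force: [-2.9, -6.5, 15.0]
opening: 28.9
pointer n 282 mid -0.11 [-2.2  1.9] markrect [22.2 11.8]
lever 1674 [568.5 167.4] [12.2 41.9] F [-2.9 -6.5 15. ] open 28.9 tcp [556.6 172.7  31.9] t 13.5
```

View pics/w11.png

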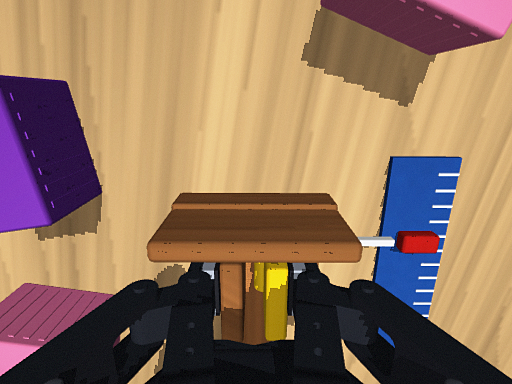

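```bash
python3 -m creep '[[[0,0,0],[0,0,0]],[[0,0,0],[0,0,0]],[[0,0,0],[0,0,0]],[[0,0,0],[0,0,0]],[[0,0,0],[0,0,0]]]'; python3 m.py w12
python3 - <<'E'
from h import *
for n in('top','side'):
    st,p,d=grab(n,n+'12')
    b=(280,180,320,245) if n=='top' else (235,190,300,260)
    ko=big(mask(p,5,16,150,60,b)); P,_=cloud(n,ko,d); print(n,'cont',len(P),np.percentile(P[:,2],[3,50,97]).round(1),rect(P[P[:,2]>82]))
    kg=big(mask(p,45,80,120,40,b)); P,_=cloud(n,kg,d); print('wagon',np.percentile(P[:,2],[3,50,97]).round(1),rect(P[P[:,2]>40]))
    x0,y0,x1,y1=(150,110,350,260) if n=='top' else (150,110,370,275)
    cv2.imwrite(f'pics/{n}12c.png',cv2.resize(p[y0:y1,x0:x1,::-1],None,fx=3.5,fy=3.5,interpolation=cv2.INTER_CUBIC))
E
```

```text
t: 14.05
ee_pos: [556.6, 172.7, 31.9]
tool_rot: [0.644, 0.765, -0.001, -0.0]
contact_force: [-2.4, -6.3, 15.4]
opening: 29.3
pointer n 282 mid -0.26 [-2.3  1.7] markrect [22.2 12. ]
lever 1667 [568.5 167.2] [12.2 41.1] F [-2.4 -6.3 15.4] open 29.3 tcp [556.6 172.7  31.9] t 14.05
top cont 347 [ 5.6 11.9 18.8] ((0.0, 0.0), (0.0, 0.0), 0.0)
wagon [34.7 47.2 57.4] ((464.023193359375, -113.04801940917969), (90.61100769042969, 58.09931182861328), 9.08295726776123)
side cont 401 [49.9 88.9 91.7] ((462.87384033203125, -114.17957305908203), (66.10840606689453, 37.30226135253906), 9.831903457641602)Traceback (most recent call last):
  File "<stdin>", line 6, in <module>
  File "h.py", line 29, in big
    return l==1+np.argmax(s[1:,4])
                ~~~~~~~~~^^^^^^^^^
    return _wrapfunc(a, 'argmax', axis=axis, out=out, **kwds)
    return bound(*args, **kwds)
ValueError: attempt to get argmax of an empty sequence
```

View pics/top12c.png

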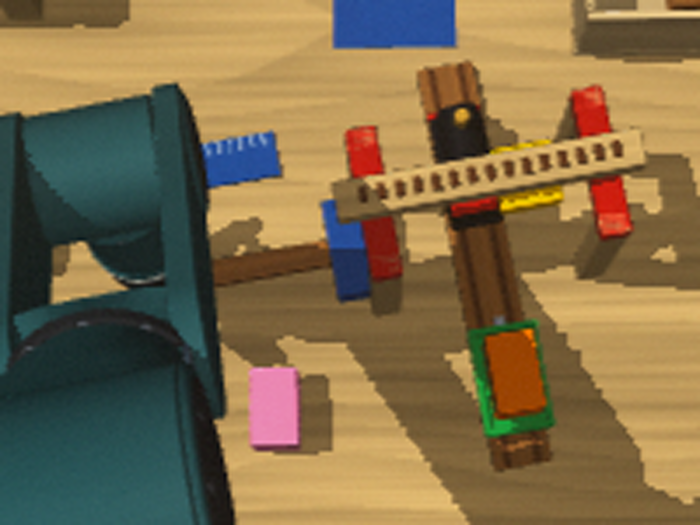

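```bash
python3 -c "
from rig import arm,telemetry
s=telemetry.state();print(s['t'],s['opening'],s['contact_force'])
print(arm.finish_job())"
```

```text
14.2 28.86950185253798 [-3.07791188 -5.62819627 14.05820065]
the job is handed in; nothing more can be done
None
```

I finished the job and handed it in at 14.2 s, with the gripper still holding the leg and squeezing the lever shut. No verdict was reported.

**What I did:** I put the orange container upright into the wagon's tray and let go. I then pushed the leg out by its end board with the lever open until the pointer was level with the mark. Finally I closed the gripper on cheek and lever at 30 N.

**Last checks:**

| Check | Measured | Needed |
|---|---|---|
| Pointer to mark | −0.3 mm | within 5 mm |
| Lever before closing | fully open | under 5 mm closed |
| Finger opening at the end | 28.9–29.3 mm (30 mm is fully closed) | lever at least 11 mm closed |
| Lever travel in the last wrist view | about 14 mm | at least 11 mm |
| Force on the tool | about 6 N against the leg's push, plus 14–15 N upward | over 4 N finger contact with the leg |
| Container to wagon centre, right after release | about 1 mm apart | within 12 mm |
| Angle between container and wagon | about 0.2° | under 17° |

**Failed or disagreeing checks:**
- The last top-view colour mask for the container caught the brown track instead, so I discarded its numbers. The same picture shows the container sitting inside the tray.
- The last side view gave the container's top at about 89–92 mm, as expected. The wagon measurement there failed because its mask was empty, and that view was not saved as a crop.
- I noticed a sideways force of about 3 N while pushing the leg, before closing. I took it to be friction on the end board, because the lever still measured fully open.

I did not measure the engine and other toys at the end; the moves were planned to stay clear of them.

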